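Put the desk shelf in order

TASK

Tidy up onto the low wooden desk shelf: stand the clear box of sample cards, the white carton and the camera upright on its board in one neat row, tallest at the left and lowest at the right, close side by side (gaps of no more than about a finger's width) along the middle of the board, each square to the shelf with a broad side to the front and the camera's lens to the front. Also hang the white pen pail by its handle bar on the pair of hooks at the shelf's right end, so that it hangs level in both dips. Do not disturb the other things on the desk.

Things in the scene. Friction and masses are not known exactly. Their poses are not given: they have to be found in the camera images.
- desk_shelf: low wooden desk shelf, fixed to the desk: board 120 deep (its x) by 360 long (its y), top 60 above the desk, open above and behind. Origin on the desk under the board's middle; x to its back, y to its left seen from the front, z up. At y = -172, two 8 mm wire uprights at x = -36 and +36 carry the hooks; board free from y = -165 to +180
- hook_seat (a point): midway between the 2 hooks at the shelf's right end (shelf's axes), 156 above the desk. The 8 mm wires run along y at x = +-36 (64 open between): from uprights 53 to +y (tops 24 above this point) down to a dip here, up to tips 25 farther out (-y) and 20 above. A 10 mm bar lying along x in both dips has its centre about 6 above this point; it comes in over the tips from outside
- pail_handle (a point): middle of the rigid handle bar of the white metal pen pail, an open trough 108 (its x) x 56 x 70 high, z up. The bar runs along the pail's x, 130 above its underside, 10 thick, with a 14 thick wooden sleeve on the middle 44; straps at x = +-56 join it to the trough: 108 free between straps, 55 between bar and trough. 0.16 kg
- card_center (a point): centre of the clear upright box filled with sample cards, 62 (its x) x 52 (its y) x 112 high, z up; the broad sides, parallel to the cards, face its -y and +y. The tallest of the three row items; the point is 56 mm above its underside
- carton_center (a point): centre of the plain white carton, 50 (its x) x 70 (its y) x 85 high, z up; its broad sides face its -x and +x. The point is 42.5 mm above its underside
- camera_center (a point): centre of the black compact camera's box body, 34 deep (its x) x 98 (its y) x 60 high, plus a top block 8 higher (68 in all, lowest of the three); z up; the point is 30 above its underside. The lens, 47 across, stands 23 out of the front (-x) face at y = +14, at this height, so front-to-back only y = -49 to -10 can be gripped. 0.25 kg
- camera_lens (a point): middle of the front of the camera's lens, 40 mm in front of (-x) and 14 mm to +y of camera_center, same axes
- black_tin: bystander, to be left alone: small dark flat tin box, 83 x 59 mm, 22 high; origin at the centre of its underside
- lidded_pot: bystander, to be left alone: small grey lidded pot, 48 across, 42 high; origin at the centre of its underside
- ruler: bystander, to be left alone: three-sided scale ruler, 200 long (its y), 27 wide, 22 high; origin at the centre of its underside
- round_tin: bystander, to be left alone: round blue-grey clip tin, 72 across, 25 high; origin at the centre of its underside
- jar: bystander, to be left alone: glass jar with wooden lid, 70 across, 86 high; origin at the centre of its underside
- small_book: bystander, to be left alone: small green cloth-bound book, 124 (its x) x 98 mm, 30 thick; origin at the centre of its underside
Not all that is in view belongs to the job. Leave any red look-alike of the part that bears camera_center alone.

How it is judged:
By the outcome, as a careful person would: the job done as asked, in the order asked, and still so for the second after the job is handed in, with the robot touching nothing.
It also fails if it takes over 72 s, if anything falls off the work surface, if the arm or the gripper's body presses on something with over 40 N, if the wrist force passes 120 N, or if a joint passes its speed limit or range.

ROBOT

A 6-joint arm with a two-finger parallel gripper is mounted at the origin on a cart in front of the work surface, level with it; the furniture and walls round the work are solid. World frame = base frame: x ahead of the robot, y to its left, z up, the work surface at z = 0. Lengths are in m, angles in rad, forces in N, time in s.
With the tool pointing down it reaches from about 0.4 to 0.825 m from the base axis. Payload 7 kg.
Tool frame: the origin (TCP) lies midway between the tips of the shut fingers; the grasp point (between the pads) lies 19 mm behind it; z points along the fingers, y is the line along which they close (so a half turn about z gives the same grasp; the last joint's range is limited). The gripper opens to 88 mm and grips with 3 to 60 N. Pads are 19 mm wide; open, the fingers measure 130 mm over their backs; the gripper's body (78 mm by 193 mm) begins 47 mm behind the grasp point.
Start: joints at [1.541, 0.359, 0.012, 0, -1.224, -0.288], TCP at [0.211, 0.641, 0.227] pointing down, gripper open.
Joint ranges: [-3.07, 3.07], [-1.43, 2.12], [-1.02, 1.25], [-3.03, 1.67], [-3.05, -0], [-3.03, 3.03]. Speed limits (rad/s): [2.39, 2.39, 3.01, 3.14, 3.14, 3.14].

INTERFACE

Orientations are given as [roll, pitch, yaw] about the fixed x, y, z axes, in that order (R = Rz(yaw) Ry(pitch) Rx(roll)).
In Python, from station import telemetry, eyes, ticket, recognise, trace gives the robot as it stands. The module is installed in compiled form; this text tells all that it offers.
- The arm moves only by the tool servo_tool, never from a script. Its argument "series" is a list that holds one entry, the list of rows, each a list of 4 numbers: the shift along the tool's x, y, z in mm, then the turn about the tool's z in rad. In form: [[[x, y, z, roll], ...]]. A call has exactly 10 rows; each row shifts and turns the commanded pose from where the row before left it, along the tool's axes as they then stand; what a row does not reach is not made up. A row lasts 1/12 s, in which the tool goes at most 41.7 mm and 7.16 degrees, less where a joint would pass 70% of its speed; a pose out of reach is approached as far as the arm can. A call is refused whole if a number of a shift passes 41.7 or a number of a turn 0.125, either way. A call with a gripper value outside its range is refused whole. "claw" is the gripper's target within -1 to 1 (shut at 1, half-way at 0, fully open at -1), set as the call begins (left out, the last holds). The fingers move at their own pace and stop on an object; "grip_force" is the grip in N (left out, the last holds). Time passes only in rows, so rows that do not move let the fingers close, or fill a call up. It gives the time, the measured TCP pose, the force, the opening and the grip force at its end, in the units of the state.
- telemetry.get_state(): the state, without advancing time (a new reading comes with each control period).
- eyes.grab_frame(name): name is "scene" or "top" or "wrist"; returns the picture (420x560x3 uint8, red, green, blue); there is no depth.
- eyes.calibration(name): a dict with "mtx" (3x3 intrinsics, pixels), "k1" (the pictures are not rectified: a ray, as slopes to the right and down, at radius r is drawn at 1 + k1 r^2 times it, then the intrinsics apply), "rvec" (rotation vector, rad) and "tvec" (3), from world to camera coordinates, as OpenCV has them. Camera axes: x right, y down, z forward; pixel columns grow to the right and rows downward; lengths in m; the calibration is good to about 2 mm. A picture is of the moment at which its call begins: read the wrist's pose just before it. calibration takes no time and is no camera call; for the wrist camera it gives the pose at the moment of the call.
- ticket.job_done(): hands the job in; it is judged then, once.
Trained networks look in the newest picture that a camera, given by its name, has taken for a name from the list of things; names that differ only in an ending like _2 or _b are one class to them, and where a whole thing is asked for, a point or a joint stands for the part that bears it (a point fixed in the world has none). Each returns a list of dicts, best first, with "conf" (0 to 1); they miss things now and then, are a little off and sometimes report something else, mostly with a low value. They report only what shows in the picture. A call takes as long as a camera call. They do not tell look-alikes from the thing itself.
- recognise(camera, name): "position" ([x, y, z] in m, in world coordinates, good to about 4 mm: the middle of the surface that is visible of it).
- trace(camera, name): "mask" (420x560 bool, what is visible of it).
The state is a dict: "t": time; "q": joint angles; "qd": joint speeds; "joint_efforts": joint torques, N m; "eef_pos": TCP position; "ee_rot": TCP orientation; "force": force on the tool from outside, world axes, zero at the start; "moment": the same for the moment, N m; "width": finger opening in m; "gripper_force": force on a finger pad.
Only numpy, scipy, OpenCV 4.12 (cv2) and the standard library are available. Lean on these libraries where they do the work, as an engineer would, in place of code of your own. Each camera call takes 0.05 s, during which the arm holds its last target. There are 200 camera calls.

## Working session

There is one attempt and no reset: what is moved stays moved. The work goes in short steps, Python scripts to look and compute and a tool call to move; the robot and the scene stay as the last step left them, time stands still between calls to the robot, and variables do not carry over. Pictures are saved under pics/ and viewed, at most 10 in all, crops included, and the job is handed in when it is done.

Besides the shell and the picture viewer there is one more tool, called after "Request:" as name(argument=value, ...), one argument or row to a line, values as JSON. servo_tool: Moves the arm, as the interface text tells. Its arguments: {"type":"object","properties":{"series":{"type":"array"},"claw":{"type":"number"},"grip_force":{"type":"number"}},"required":["series"]}

```bash
mkdir -p pics; cat > h.py <<'E'
import numpy as np, cv2
from scipy.spatial.transform import Rotation as R
from station import telemetry, eyes, ticket, recognise, trace
def save(cam,fn):
    im=eyes.grab_frame(cam); cv2.imwrite('pics/'+fn,im[:,:,::-1]); return im
def ray(cam,uv,c=None):
    c=c or eyes.calibration(cam); K=np.array(c['mtx']); k=c['k1']
    d=(np.array(uv,float)-K[:2,2])/np.array([K[0,0],K[1,1]])
    s=d.copy()
    for _ in range(20): s=d/(1+k*(s@s))
    Rm=cv2.Rodrigues(np.array(c['rvec'],float))[0]; t=np.array(c['tvec'],float).ravel()
    return -Rm.T@t, Rm.T@np.array([s[0],s[1],1])
def atz(cam,uv,z,c=None):
    o,d=ray(cam,uv,c); return o+d*(z-o[2])/d[2]
def proj(cam,P,c=None):
    c=c or eyes.calibration(cam); K=np.array(c['mtx'])
    Rm=cv2.Rodrigues(np.array(c['rvec'],float))[0]; p=Rm@np.array(P)+np.array(c['tvec']).ravel()
    s=p[:2]/p[2]; s=s*(1+c['k1']*(s@s)); return K[:2,:2]@s+K[:2,2]
E
python3 - <<'E'
from h import *
for cam in('scene','top'):
    save(cam,cam+'0.png')
    print(cam,proj(cam,[.6,0,0]),ray(cam,[280,210]))
    for n in ['desk_shelf','pail_handle','card_center','carton_center','camera_center','camera_lens','black_tin','lidded_pot','ruler','round_tin','jar','small_book']:
        print(n,[(np.round(r['position'],3).tolist(),round(r['conf'],2)) for r in recognise(cam,n)][:3])
s=telemetry.get_state();print(s['t'],s['ee_rot'],s['eef_pos'],s['width'])
E
```

```text
scene [312.58901784 233.45977809] (array([-0.06505761, -0.66354998,  1.19511345]), array([ 0.41138437,  0.50524583, -0.75874086]))
desk_shelf [([0.614, 0.03, 0.061], 0.92), ([0.34, 0.21, 0.022], 0.68), ([0.453, -0.128, 0.079], 0.19)]
pail_handle [([0.467, 0.286, 0.046], 0.95), ([0.334, -0.213, 0.014], 0.59)]
card_center [([0.452, -0.303, 0.094], 0.93)]
carton_center [([0.447, -0.129, 0.082], 0.65)]
camera_center [([0.417, 0.427, 0.045], 0.7), ([0.455, 0.088, 0.055], 0.58), ([0.61, 0.028, 0.058], 0.47)]
camera_lens [([0.454, 0.082, 0.057], 0.92), ([0.415, 0.429, 0.05], 0.85)]
black_tin [([0.34, 0.211, 0.025], 0.84)]
lidded_pot [([0.399, 0.005, 0.042], 0.74)]
ruler [([0.34, -0.208, 0.013], 0.58)]
round_tin [([0.544, -0.389, 0.023], 0.67)]
jar [([0.596, 0.377, 0.084], 0.75)]
small_book [([0.673, -0.382, 0.034], 0.74)]
top [290.7332688 175.1716656] (array([0.4221902 , 0.03054107, 1.36044738]), array([ 0.0546523 ,  0.00288193, -0.99850866]))
desk_shelf [([0.622, 0.05, 0.06], 0.97), ([0.345, -0.21, 0.012], 0.55)]
pail_handle [([0.468, 0.288, 0.041], 0.71)]
card_center [([0.468, -0.288, 0.098], 0.81)]
carton_center [([0.458, -0.111, 0.083], 0.85)]
camera_center [([0.427, 0.434, 0.063], 0.88), ([0.466, 0.104, 0.061], 0.77), ([0.466, -0.288, 0.099], 0.71)]
camera_lens [([0.424, 0.434, 0.062], 0.88), ([0.467, 0.1, 0.06], 0.77)]
black_tin [([0.345, 0.217, 0.022], 0.93), ([0.344, -0.209, 0.011], 0.69), ([0.623, 0.046, 0.057], 0.64)]
lidded_pot [([0.401, 0.007, 0.039], 0.59)]
ruler [([0.345, -0.208, 0.01], 0.71)]
round_tin [([0.549, -0.383, 0.023], 0.96)]
jar [([0.603, 0.384, 0.089], 0.97)]
small_book [([0.68, -0.374, 0.035], 0.59)]
1.3 [-3.14156820e+00  1.11339504e-05 -3.17781936e-01] [0.2109162  0.64117513 0.22658667] 0.08768567554123084
```

View pics/scene0.png

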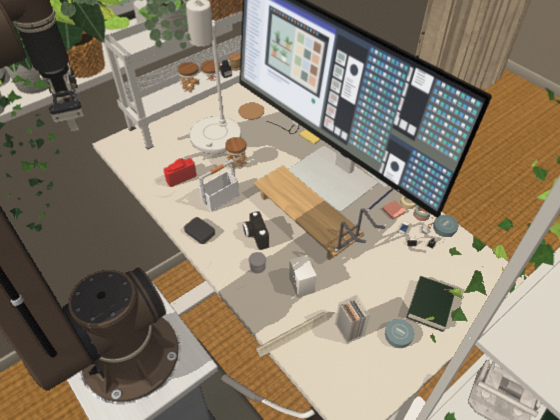

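View pics/top0.png

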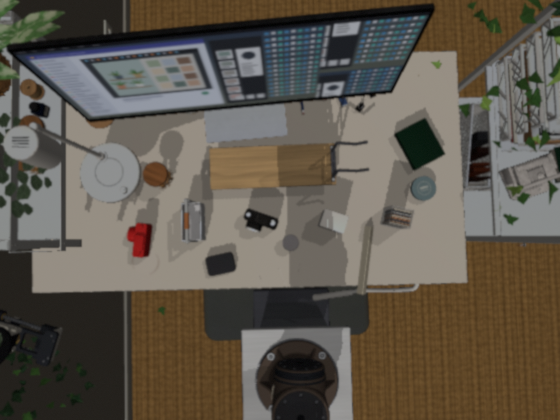

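The black camera is at top (262,219) with its lens toward lower-left. The red one at (140,240) is the look-alike to leave alone. The shelf is at (270,166) with hooks at (350,157), the pail at (193,221), the carton at (334,221) and the card box at (398,217). Next I'll fit the poses from the masks of both cameras.

```bash
cat > fit.py <<'E'
from h import *
from scipy.optimize import minimize
def box(x0,x1,y0,y1,z0,z1): return np.array([[x,y,z] for x in(x0,x1) for y in(y0,y1) for z in(z0,z1)])/1000.
a=np.linspace(0,2*np.pi,16,endpoint=False)
lens=np.concatenate([np.c_[0*a+x,14+23.5*np.cos(a),30+23.5*np.sin(a)] for x in(-17,-40)])/1000
SH={'desk_shelf':[box(-60,60,-180,180,45,60)],
'card_center':[box(-31,31,-26,26,0,112)],
'carton_center':[box(-25,25,-35,35,0,85)],
'camera_center':[box(-17,17,-49,49,0,60),lens],
'pail_handle':[box(-54,54,-28,28,0,70)]}
def render(sh,p,c,S=3):
    m=np.zeros((420*S,560*S),np.uint8); Rz=R.from_euler('z',p[2]).as_matrix()
    for h in sh:
        P=h@Rz.T+[p[0],p[1],p[3] if len(p)>3 else 0]
        q=np.array([proj(None,v,c) for v in P]); q=((q+.5)*S-.5).astype(np.float32)
        cv2.fillConvexPoly(m,np.round(cv2.convexHull(q)*16).astype(np.int32),1,shift=4)
    return cv2.resize(m.astype(np.float32),(560,420),interpolation=cv2.INTER_AREA)
def fit(name,masks,x0):
    def cost(p):
        v=0
        for c,m in masks:
            r=render(SH[name],p,c); v+=1-np.minimum(r,m).sum()/np.maximum(r,m).sum()
        return v/len(masks)
    best=None
    for y in x0[2]:
        s=np.array([[0,0,0],[.012,0,0],[0,.012,0],[0,0,.25]])+[x0[0],x0[1],y]
        r=minimize(cost,s[0],method='Nelder-Mead',options=dict(initial_simplex=s,xatol=2e-4,fatol=1e-4,maxiter=90))
        if best is None or r.fun<best.fun: best=r
    return best
def getmask(cam,name,pos):
    """best mask near pos"""
    c=eyes.calibration(cam); uv=proj(None,pos,c)
    L=[t for t in trace(cam,name)]
    L=[t for t in L if np.hypot(*(np.argwhere(t['mask']).mean(0)[::-1]-uv))<15]
    return (c,L[0]['mask'].astype(np.float32)) if L else None
E
cat > f1.py <<'E'
from fit import *
G={'desk_shelf':([.622,.05,.06],[0]),'card_center':([.462,-.292,.06],[0,.6,1.2,-.4]),'carton_center':([.455,-.115,.045],[0,.5,-.5,1.,-1]),'camera_center':([.466,.1,.03],[0,.4,-.4]),'pail_handle':([.468,.288,.035],[0,.2,-.2])}
for cam in('scene','top'): eyes.grab_frame(cam)
for n,(g,y) in G.items():
    M={cam:getmask(cam,n,g) for cam in('scene','top')}
    if n=='desk_shelf':
        for k in M:
            if M[k]: M[k]=(M[k][0],cv2.morphologyEx(M[k][1],cv2.MORPH_OPEN,np.ones((9,9))))
    for use in (['scene','top'],['top']):
        ms=[M[k] for k in use if M[k]]
        if ms:
            r=fit(n,ms,(g[0],g[1],y)); print(n,use,np.round(r.x,4),round(r.fun,3))
print(telemetry.get_state()['t'])
for uv in [(60,115),(400,88),(245,110),(205,117)]: print(uv,[np.round(atz('top',uv,z),3) for z in(.1,.2)])
E
python3 f1.py
```

```text
desk_shelf ['scene', 'top'] [0.6218 0.0537 0.015 ] 0.05
desk_shelf ['top'] [0.6225 0.0538 0.0158] 0.036
card_center ['scene', 'top'] [ 0.4647 -0.2941  1.368 ] 0.087
card_center ['top'] [ 0.4656 -0.2963  1.3589] 0.093
carton_center ['scene', 'top'] [ 0.4593 -0.1131 -0.3268] 0.069
carton_center ['top'] [ 0.4598 -0.1139 -0.3286] 0.06
camera_center ['scene', 'top'] [ 0.4715  0.0922 -0.3694] 0.076
camera_center ['top'] [ 0.472   0.0914 -0.3583] 0.063
pail_handle ['scene', 'top'] [ 0.4682  0.2877 -0.0116] 0.128
pail_handle ['top'] [ 0.4684  0.2877 -0.0107] 0.07
1.9
(60, 115) [array([0.773, 0.646, 0.1  ]), array([0.745, 0.597, 0.2  ])]
(400, 88) [array([ 0.825, -0.309,  0.1  ]), array([ 0.793, -0.282,  0.2  ])]
(245, 110) [array([0.773, 0.125, 0.1  ]), array([0.745, 0.118, 0.2  ])]
(205, 117) [array([0.756, 0.237, 0.1  ]), array([0.73 , 0.221, 0.2  ])]
```

```bash
cat > o.py <<'E'
from fit import *
def tri(a,b):
    o1,d1=ray('scene',a);o2,d2=ray('top',b)
    A=np.c_[d1,-d2];s=np.linalg.lstsq(A,o2-o1,rcond=None)[0]
    return np.round((o1+s[0]*d1+o2+s[1]*d2)/2,3),np.linalg.norm(o1+s[0]*d1-o2-s[1]*d2)
print(tri((440,212),(388,90)),tri((242,85),(82,117)))
P={'desk_shelf':[.622,.0537,.0155],'card_center':[.465,-.295,1.363],'carton_center':[.4595,-.1135,-.3275],'camera_center':[.4717,.092,-.364],'pail_handle':[.4683,.2877,-.011]}
im=cv2.imread('pics/top0.png');c=eyes.calibration('top');S=3
x0,y0,x1,y1=170,125,430,265
b=cv2.resize(im[y0:y1,x0:x1],None,fx=S,fy=S,interpolation=cv2.INTER_CUBIC); b=cv2.convertScaleAbs(b,alpha=1.4)
for n,p in P.items():
    m=(render(SH[n],p,c)>.5).astype(np.uint8)[y0:y1,x0:x1]
    m=cv2.resize(m,None,fx=S,fy=S,interpolation=cv2.INTER_LINEAR)
    cv2.drawContours(b,cv2.findContours(m,0,2)[0],-1,(0,255,0),1)
Rz=R.from_euler('z',.0155).as_matrix()
for x in(-.036,.036):
    for y,z in((-.172,.18),(-.225,.156),(-.25,.176)):
        q=(proj(None,Rz@[x,y,z]+[.622,.0537,0],c)+.5-[x0,y0])*S-.5; cv2.circle(b,tuple(int(v) for v in q),3,(0,0,255),1)
cv2.imwrite('pics/o.png',b)
E
python3 o.py
```

```text
(array([ 0.797, -0.258,  0.186]), np.float64(0.009305288631734247)) (array([0.757, 0.561, 0.144]), np.float64(0.00963790280614429))
```

View pics/o.png

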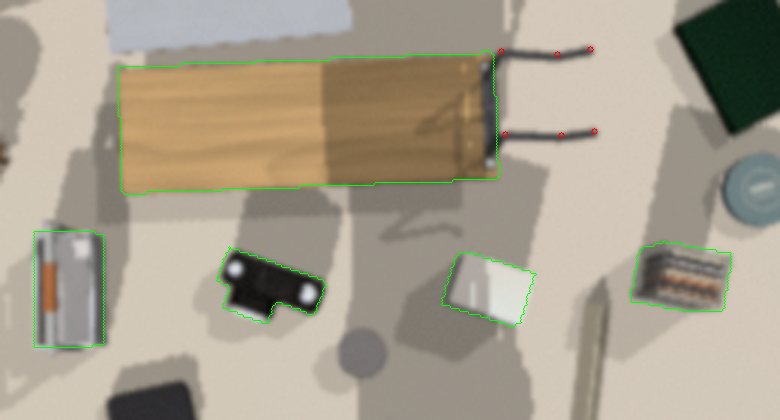

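```bash
cat > plan.py <<'E'
import sys,json
from h import *
# python plan.py [x y z yaw nrows] ...   legs from the present pose (mm, rad); prints rows in tens
def main(legs):
    s=telemetry.get_state(); p=np.array(s['eef_pos'])*1000; yaw=s['ee_rot'][2]; rows=[]
    print('t',round(s['t'],2),'at',np.round(p,1),round(yaw,3),'w',round(s['width'],4),'F',np.round(s['force'],1),round(s['gripper_force'],1))
    for x,y,z,w,n in legs:
        n=int(n); T=np.array([x,y,z])
        for i in range(n):
            k=n-i; d=(T-p)/k; dt=np.round((yaw-w+np.pi)%(2*np.pi)/k-np.pi/k,3)
            M=R.from_euler('xyz',[np.pi,0,yaw]).as_matrix()
            l=np.round(M.T@d,0 if k>1 else 1); p=p+M@l; yaw-=dt; rows.append(l.tolist()+[float(dt)])
    m=np.abs(rows).max(0); print('max',m)
    for i in range(0,len(rows),10):
        print(json.dumps([[[int(v) if v==int(v) else v for v in r] for r in rows[i:i+10]]]).replace(' ',''))
a=[float(v) for v in sys.argv[1:]]; main([a[i:i+5] for i in range(0,len(a),5)])
E
python3 plan.py 350 300 240 -1.1 10  465 -295 200 -1.778 16 465 -295 130 -1.778 4
```

```text
t 1.9 at [210.9 641.2 226.6] -0.318 w 0.0875 F [-0.   0.1  0.8] 0.0
max [38.    28.    18.     0.079]
[[[24,28,-1,0.078],[26,26,-1,0.078],[28,24,-1,0.078],[30,22,-1,0.078],[31,19,-2,0.078],[33,17,-1,0.078],[34,14,-2,0.079],[35,12,-1,0.078],[36,9,-2,0.079],[35.9,6,-1.4,0.078]]]
[[[36,10,2,0.042],[37,9,3,0.042],[37,7,2,0.042],[37,6,3,0.042],[38,4,2,0.043],[38,3,3,0.042],[38,1,2,0.043],[38,-1,3,0.042],[38,-2,2,0.043],[38,-4,3,0.042]]]
[[[37,-5,2,0.043],[37,-7,3,0.042],[37,-8,2,0.043],[37,-10,3,0.042],[36,-12,2,0.043],[35.3,-13.2,3,0.042],[0,0,17,0],[0,0,18,0],[0,0,17,0],[0,0,18,0]]]
```

Request:
servo_tool(
  series=[
    [[24, 28, -1, 0.078], [26, 26, -1, 0.078], [28, 24, -1, 0.078], [30, 22, -1, 0.078], [31, 19, -2, 0.078], [33, 17, -1, 0.078], [34, 14, -2, 0.079], [35, 12, -1, 0.078], [36, 9, -2, 0.079], [36, 6, -1, 0.078]],
  ],
  claw=-1,
  grip_force=30,
)

```text
t: 2.73
eef_pos: [0.3504, 0.2981, 0.2401]
ee_rot: [-3.141, 0.001, -1.103]
force: [1.4, 0.1, 0.3]
width: 0.0877
gripper_force: 0.0
```

Request:
servo_tool(
  series=[
    [[36, 10, 2, 0.042], [37, 9, 3, 0.042], [37, 7, 2, 0.042], [37, 6, 3, 0.042], [38, 4, 2, 0.043], [38, 3, 3, 0.042], [38, 1, 2, 0.043], [38, -1, 3, 0.042], [38, -2, 2, 0.043], [38, -4, 3, 0.042]],
  ],
)

```text
t: 3.57
eef_pos: [0.4228, -0.0742, 0.2152]
ee_rot: [-3.14, 0.0, -1.525]
force: [0.8, 0.7, 0.2]
width: 0.0875
gripper_force: 0.0
```

Request:
servo_tool(
  series=[
    [[37, -5, 2, 0.043], [37, -7, 3, 0.042], [37, -8, 2, 0.043], [37, -10, 3, 0.042], [36, -12, 2, 0.043], [35, -13, 3, 0.042], [0, 0, 17, 0], [0, 0, 18, 0], [0, 0, 17, 0], [0, 0, 18, 0]],
  ],
)

```text
t: 4.4
eef_pos: [0.4648, -0.2954, 0.1289]
ee_rot: [-3.141, -0.0, -1.779]
force: [0.8, 0.5, -0.1]
width: 0.0879
gripper_force: 0.0
```

```bash
python3 plan.py 465 -295 68 -1.778 8; python3 - <<'E'
from h import *
save('wrist','w1.png')
E
```

```text
t 4.4 at [ 464.8 -295.4  128.9] -1.779 w 0.0879 F [ 0.8  0.5 -0.1] 0.0
max [4.e-01 1.e-01 8.e+00 1.e-03]
[[[0,0,8,0],[0,0,8,0],[0,0,7,0],[0,0,8,0],[0,0,7,0],[0,0,8,0],[0,0,7,0],[-0.4,-0.1,7.9,-0.001]]]
```

View pics/w1.png

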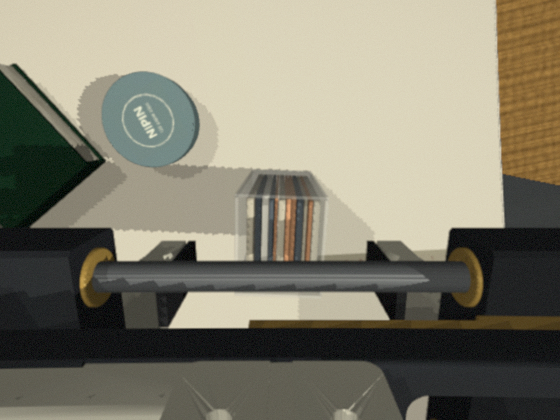

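The wrist view shows the card box centred between the fingers (columns 238–324, fingers at 190 and 370) and square to them. I'll descend and grip.

Request:
servo_tool(
  series=[
    [[0, 0, 12, 0], [0, 0, 12, 0], [0, 0, 12, 0], [0, 0, 12, 0], [0, 0, 8, 0], [0, 0, 5, 0], [0, 0, 0, 0], [0, 0, 0, 0], [0, 0, 0, 0], [0, 0, 0, 0]],
  ],
)

```text
t: 5.28
eef_pos: [0.4654, -0.2949, 0.0693]
ee_rot: [-3.14, -0.0, -1.778]
force: [-0.2, -0.5, 0.0]
width: 0.088
gripper_force: 0.0
```

Request:
servo_tool(
  series=[
    [[0, 0, 0, 0], [0, 0, 0, 0], [0, 0, 0, 0], [0, 0, 0, 0], [0, 0, 0, 0], [0, 0, 0, 0], [0, 0, -2, 0], [0, 0, -8, 0], [0, 0, -15, 0], [0, 0, -20, 0]],
  ],
  claw=0.6,
)

```text
t: 6.12
eef_pos: [0.4637, -0.2944, 0.1131]
ee_rot: [3.138, 0.0, -1.778]
force: [0.5, 0.2, -2.0]
width: 0.0523
gripper_force: 29.7
```

```bash
python3 plan.py 480 -220 195 -1.7 4 621 147 195 -1.5555 14  621 147 133 -1.5555 7
```

```text
t 6.12 at [ 463.7 -294.4  113.1] -1.778 w 0.0523 F [ 0.5  0.2 -2. ] 29.7
max [2.7e+01 1.0e+01 2.1e+01 2.0e-02]
[[[-19,0,-20,-0.02],[-19,-1,-21,-0.019],[-19,-1,-20,-0.02],[-19.1,-0.9,-20.9,-0.019],[-27,-7,0,-0.01],[-27,-7,0,-0.01],[-27,-7,0,-0.01],[-27,-7,0,-0.01],[-27,-8,0,-0.01],[-27,-8,0,-0.011]]]
[[[-27,-8,0,-0.01],[-27,-9,0,-0.011],[-27,-9,0,-0.01],[-27,-9,0,-0.011],[-26,-9,0,-0.01],[-26,-10,0,-0.011],[-26,-10,0,-0.01],[-26.9,-9.6,0,-0.011],[0,0,9,0],[0,0,9,0]]]
[[[0,0,9,0],[0,0,9,0],[0,0,9,0],[0,0,9,0],[0,0,8,0]]]
```

Request:
servo_tool(
  series=[
    [[-19, 0, -20, -0.02], [-19, -1, -21, -0.019], [-19, -1, -20, -0.02], [-19, -1, -21, -0.019], [-27, -7, 0, -0.01], [-27, -7, 0, -0.01], [-27, -7, 0, -0.01], [-27, -7, 0, -0.01], [-27, -8, 0, -0.01], [-27, -8, 0, -0.011]],
  ],
)

```text
t: 6.95
eef_pos: [0.5419, -0.0626, 0.1963]
ee_rot: [-3.141, 0.0, -1.638]
force: [0.1, -0.8, -2.1]
width: 0.0522
gripper_force: 29.7
```

Request:
servo_tool(
  series=[
    [[-27, -8, 0, -0.01], [-27, -9, 0, -0.011], [-27, -9, 0, -0.01], [-27, -9, 0, -0.011], [-26, -9, 0, -0.01], [-26, -10, 0, -0.011], [-26, -10, 0, -0.01], [-27, -10, 0, -0.011], [0, 0, 9, 0], [0, 0, 9, 0]],
  ],
)

```text
t: 7.78
eef_pos: [0.6228, 0.1481, 0.1775]
ee_rot: [-3.141, 0.0, -1.553]
force: [0.4, -0.5, -2.8]
width: 0.0523
gripper_force: 29.7
```

```bash
python3 plan.py 620.5 147 130 -1.5555 6
```

```text
t 7.78 at [622.8 148.1 177.5] -1.553 w 0.0523 F [ 0.4 -0.5 -2.8] 29.7
max [1.e+00 1.e+00 8.e+00 1.e-03]
[[[0,0,8,0],[0,0,8,0.001],[0,1,8,0],[0,0,8,0.001],[1,1,8,0],[0.1,0.3,7.5,0.001]]]
```

Request:
servo_tool(
  series=[
    [[0, 1, 8, 0], [1, 1, 8, 0.001], [0, 0, 8, 0.001], [0, 0, 8, 0], [0, 0, 7, 0], [0, 0, 4, 0], [0, 0, 2, 0], [0, 0, 1, 0], [0, 0, 1, 0], [0, 0, 0, 0]],
  ],
)

```text
t: 8.62
eef_pos: [0.6207, 0.1457, 0.1307]
ee_rot: [-3.141, 0.0, -1.557]
force: [0.1, 0.4, -1.0]
width: 0.0524
gripper_force: 29.7
```

```bash
python3 plan.py 620.5 147 130 -1.5555 1
```

```text
t 8.62 at [620.7 145.7 130.7] -1.557 w 0.0524 F [ 0.1  0.4 -1. ] 29.7
max [1.3e+00 2.0e-01 7.0e-01 1.0e-03]
[[[-1.3,0.2,0.7,-0.001]]]
```

Request:
servo_tool(
  series=[
    [[0, 0, 0.7, 0], [0, 0, 0, 0], [0, 0, 0, 0], [0, 0, 0, 0], [0, 0, 0, 0], [0, 0, 0, 0], [0, 0, 0, 0], [0, 0, 0, 0], [0, 0, 0, 0], [0, 0, 0, 0]],
  ],
)

```text
t: 9.45
eef_pos: [0.6206, 0.1456, 0.1299]
ee_rot: [-3.142, -0.0, -1.557]
force: [0.2, -0.1, -1.8]
width: 0.0521
gripper_force: 29.7
```

Request:
servo_tool(
  series=[
    [[0, 0, 0, 0], [0, 0, 0, 0], [0, 0, 0, 0], [0, 0, 0, 0], [0, 0, 0, 0], [0, 0, -5, 0], [0, 0, -15, 0], [0, 0, -25, 0], [0, 0, -30, 0], [0, 0, -25, 0]],
  ],
  claw=-1,
)

```text
t: 10.28
eef_pos: [0.6207, 0.1456, 0.232]
ee_rot: [-3.141, -0.0, -1.557]
force: [0.8, -0.2, -0.1]
width: 0.0874
gripper_force: 0.0
```

```bash
python3 plan.py 620 140 235 -1.5555 1 459.5 -113.5 220 -1.898 11 459.5 -113.5 110 -1.898 8; python3 - <<'E'
from h import *
save('wrist','w2.png')
E
```

```text
t 10.28 at [620.7 145.6 232. ] -1.557 w 0.0874 F [ 0.8 -0.2 -0.1] 0.0
max [26.1   15.    14.     0.032]
[[[5.5,0.8,-3,-0.001],[23,15,1,0.031],[23,14,1,0.031],[24,14,1,0.031],[24,13,2,0.031],[24,12,1,0.031],[25,11,2,0.031],[25,10,1,0.031],[26,10,2,0.031],[26,9,1,0.031]]]
[[[26,8,2,0.032],[26.1,7,1,0.031],[0,0,14,0],[0,0,14,0],[0,0,14,0],[0,0,14,0],[0,0,14,0],[0,0,13,0],[0,0,14,0],[0,0,13,0]]]
```

View pics/w2.png

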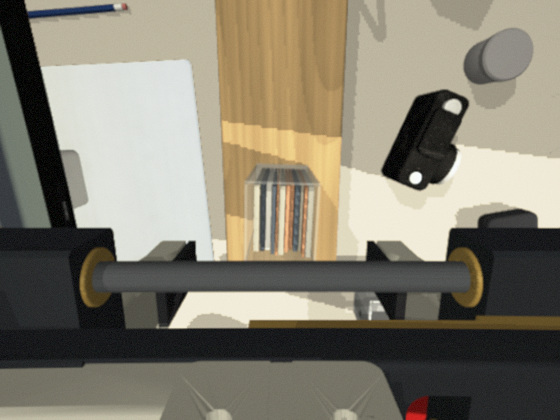

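The card box stands square in the middle of the board (box columns 247–319, board 218–345). The carton is next.

Request:
servo_tool(
  series=[
    [[6, 1, -3, 0], [23, 15, 1, 0.031], [23, 14, 1, 0.031], [24, 14, 1, 0.031], [24, 13, 2, 0.031], [24, 12, 1, 0.031], [25, 11, 2, 0.031], [25, 10, 1, 0.031], [26, 10, 2, 0.031], [26, 9, 1, 0.031]],
  ],
)

```text
t: 11.17
eef_pos: [0.4861, -0.069, 0.2203]
ee_rot: [3.141, -0.0, -1.837]
force: [-0.1, -0.3, -0.4]
width: 0.0876
gripper_force: 0.0
```

Request:
servo_tool(
  series=[
    [[26, 8, 2, 0.032], [26, 7, 1, 0.031], [0, 0, 14, 0], [0, 0, 14, 0], [0, 0, 14, 0], [0, 0, 14, 0], [0, 0, 14, 0], [0, 0, 13, 0], [0, 0, 14, 0], [0, 0, 13, 0]],
  ],
)

```text
t: 12.0
eef_pos: [0.4581, -0.1139, 0.1069]
ee_rot: [3.141, -0.0, -1.899]
force: [0.8, 0.0, 0.1]
width: 0.0875
gripper_force: 0.0
```

```bash
python3 plan.py 459.5 -113.5 42 -1.898 6;  python3 - <<'E'
from h import *
save('wrist','w3.png')
E
```

```text
t 12.0 at [ 458.1 -113.9  106.9] -1.899 w 0.0875 F [0.8 0.  0.1] 0.0
max [8.0e-01 1.0e+00 1.1e+01 1.0e-03]
[[[0,0,11,0],[0,0,11,0],[0,0,11,0],[0,0,11,0],[0,-1,10,-0.001],[-0.8,-0.2,10.9,0]]]
```

View pics/w3.png

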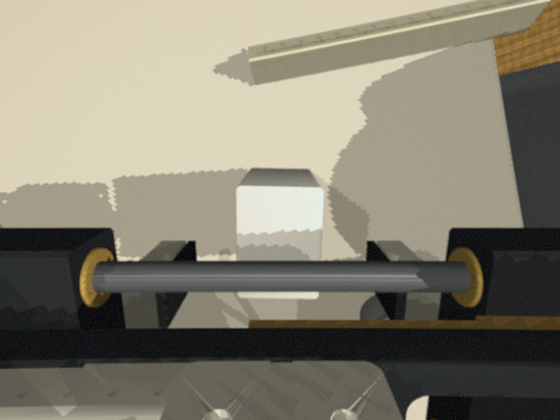

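The carton is centred and square between the fingers (columns 237–323).

Request:
servo_tool(
  series=[
    [[0, 0, 12, 0], [0, -1, 12, 0], [0, 0, 12, 0], [0, 0, 12, 0], [0, 0, 10, 0], [0, 0, 5, 0], [0, 0, 2, 0], [0, 0, 0, 0], [0, 0, 0, 0], [0, 0, 0, 0]],
  ],
)

```text
t: 12.88
eef_pos: [0.4602, -0.114, 0.0435]
ee_rot: [-3.141, 0.0, -1.899]
force: [0.1, -0.6, 0.2]
width: 0.0876
gripper_force: 0.0
```

Request:
servo_tool(
  series=[
    [[0, 0, 0, 0], [0, 0, 0, 0], [0, 0, 0, 0], [0, 0, 0, 0], [0, 0, 0, 0], [0, 0, 0, 0], [0, 0, -2, 0], [0, 0, -8, 0], [0, 0, -15, 0], [0, 0, -20, 0]],
  ],
  claw=0.6,
)

```text
t: 13.72
eef_pos: [0.4585, -0.1141, 0.0876]
ee_rot: [3.139, -0.001, -1.899]
force: [-0.5, 0.4, -2.5]
width: 0.05
gripper_force: 29.8
```

```bash
python3 plan.py 480 -80 170 -1.8 5 621.7 70.5 170 -1.5555 10  621.7 70.5 140 -1.5555 5
```

```text
t 13.72 at [ 458.5 -114.1   87.6] -1.899 w 0.05 F [-0.5  0.4 -2.5] 29.8
max [18.    14.    17.     0.025]
[[[-8,-2,-16,-0.02],[-8,-2,-17,-0.02],[-8,-2,-16,-0.02],[-7,-2,-17,-0.02],[-7.8,-2.9,-16.4,-0.019],[-18,-10,0,-0.024],[-18,-11,0,-0.025],[-17,-11,0,-0.024],[-17,-12,0,-0.025],[-17,-12,0,-0.024]]]
[[[-16,-13,0,-0.025],[-16,-13,0,-0.024],[-16,-13,0,-0.025],[-16,-14,0,-0.024],[-14.9,-13.5,0,-0.025],[0,0,6,0],[0,0,6,0],[0,0,6,0],[0,0,6,0],[0,0,6,0]]]
```

Request:
servo_tool(
  series=[
    [[-8, -2, -16, -0.02], [-8, -2, -17, -0.02], [-8, -2, -16, -0.02], [-7, -2, -17, -0.02], [-8, -3, -16, -0.019], [-18, -10, 0, -0.024], [-18, -11, 0, -0.025], [-17, -11, 0, -0.024], [-17, -12, 0, -0.025], [-17, -12, 0, -0.024]],
  ],
)

```text
t: 14.55
eef_pos: [0.5527, -0.0029, 0.1694]
ee_rot: [3.141, -0.0, -1.676]
force: [0.3, -0.8, -2.5]
width: 0.0503
gripper_force: 29.8
```

Request:
servo_tool(
  series=[
    [[-16, -13, 0, -0.025], [-16, -13, 0, -0.024], [-16, -13, 0, -0.025], [-16, -14, 0, -0.024], [-15, -13, 0, -0.025], [0, 0, 8, 0], [0, 0, 8, 0], [0, 0, 8, 0], [0, 0, 6, 0], [0, 0, 4, 0]],
  ],
)

```text
t: 15.38
eef_pos: [0.6216, 0.0704, 0.1345]
ee_rot: [3.14, -0.0, -1.555]
force: [-0.5, -0.8, -1.8]
width: 0.0501
gripper_force: 29.8
```

```bash
python3 plan.py 621.7 70.5 104 -1.5555 4
```

```text
t 15.38 at [621.6  70.4 134.5] -1.555 w 0.0501 F [-0.5 -0.8 -1.8] 29.8
max [0.1 0.1 8.  0. ]
[[[0,0,8,0],[0,0,8,0],[0,0,7,0],[-0.1,-0.1,7.5,0]]]
```

Request:
servo_tool(
  series=[
    [[0, 0, 8, 0], [0, 0, 8, 0], [0, 0, 7, 0], [0, 0, 4, 0], [0, 0, 2, 0], [0, 0, 1, 0], [0, 0, 1, 0], [0, 0, 0, 0], [0, 0, 0, 0], [0, 0, 0, 0]],
  ],
)

```text
t: 16.22
eef_pos: [0.6228, 0.071, 0.1052]
ee_rot: [-3.141, 0.0, -1.555]
force: [-0.5, 0.6, -2.3]
width: 0.0502
gripper_force: 29.8
```

```bash
python3 plan.py 621.7 70.5 103 -1.5555 1
```

```text
t 16.22 at [622.8  71.  105.2] -1.555 w 0.0502 F [-0.5  0.6 -2.3] 29.8
max [5.0e-01 1.2e+00 2.2e+00 1.0e-03]
[[[0.5,1.2,2.2,0.001]]]
```

Request:
servo_tool(
  series=[
    [[0, 1, 1, 0], [0, 0, 1, 0], [0, 0, 0, 0], [0, 0, 0, 0], [0, 0, 0, 0], [0, 0, 0, 0], [0, 0, 0, 0], [0, 0, 0, 0], [0, 0, 0, 0], [0, 0, 0, 0]],
  ],
)

```text
t: 17.05
eef_pos: [0.6216, 0.071, 0.1034]
ee_rot: [-3.141, 0.0, -1.555]
force: [-3.3, 0.3, 6.0]
width: 0.0502
gripper_force: 29.9
```

Request:
servo_tool(
  series=[
    [[0, 0, 0, 0], [0, 0, 0, 0], [0, 0, 0, 0], [0, 0, 0, 0], [0, 0, 0, 0], [0, 0, -5, 0], [0, 0, -15, 0], [0, 0, -25, 0], [0, 0, -30, 0], [0, 0, -30, 0]],
  ],
  claw=-1,
)

```text
t: 17.88
eef_pos: [0.6212, 0.0707, 0.209]
ee_rot: [3.141, -0.001, -1.555]
force: [1.4, 0.7, 0.7]
width: 0.0876
gripper_force: 0.0
```

```bash
python3 plan.py 461.4 64.9 190 -1.933 10 461.4 64.9 85 -1.933 10; python3 - <<'E'
from h import *
save('wrist','w4.png')
E
```

```text
t 17.88 at [621.2  70.7 209. ] -1.555 w 0.0876 F [1.4 0.7 0.7] 0.0
max [ 6.1   16.    11.     0.038]
[[[0,16,2,0.038],[1,16,2,0.038],[2,16,2,0.038],[2,16,2,0.038],[3,16,2,0.038],[3,16,2,0.038],[4,15,2,0.038],[4,15,2,0.037],[5,15,1,0.038],[6.1,15.1,2,0.037]]]
[[[0,0,10,0],[0,0,11,0],[0,0,10,0],[0,0,11,0],[0,0,10,0],[0,0,11,0],[0,0,10,0],[0,0,11,0],[0,0,10,0],[0,0,11,0]]]
```

View pics/w4.png

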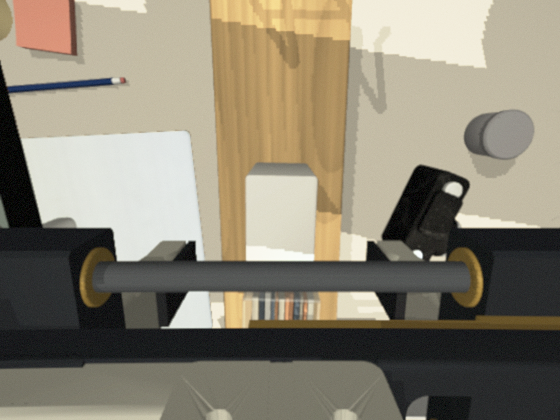

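The carton stands square with the card box directly beside it. Now the black camera.

Request:
servo_tool(
  series=[
    [[0, 16, 2, 0.038], [1, 16, 2, 0.038], [2, 16, 2, 0.038], [2, 16, 2, 0.038], [3, 16, 2, 0.038], [3, 16, 2, 0.038], [4, 15, 2, 0.038], [4, 15, 2, 0.037], [5, 15, 1, 0.038], [6, 15, 2, 0.037]],
  ],
)

```text
t: 18.77
eef_pos: [0.4613, 0.0652, 0.1892]
ee_rot: [-3.141, 0.001, -1.935]
force: [-0.7, -0.1, 0.3]
width: 0.0877
gripper_force: 0.0
```

Request:
servo_tool(
  series=[
    [[0, 0, 10, 0], [0, 0, 11, 0], [0, 0, 10, 0], [0, 0, 11, 0], [0, 0, 10, 0], [0, 0, 11, 0], [0, 0, 10, 0], [0, 0, 11, 0], [0, 0, 10, 0], [0, 0, 11, 0]],
  ],
)

```text
t: 19.6
eef_pos: [0.4623, 0.0652, 0.083]
ee_rot: [-3.142, -0.0, -1.932]
force: [0.5, -0.2, -0.4]
width: 0.0877
gripper_force: 0.0
```

```bash
python3 plan.py 461.4 64.9 22 -1.933 6;  python3 - <<'E'
from fit import *
im=save('wrist','w5.png'); c=eyes.calibration('wrist')
m=(render(SH['camera_center'],[.4717,.092,-.364],c)>.5).astype(np.uint8)
cv2.drawContours(im,cv2.findContours(m,0,2)[0],-1,(0,255,0),1)
cv2.imwrite('pics/w5.png',im[:,:,::-1])
E
```

```text
t 19.6 at [462.3  65.2  83. ] -1.932 w 0.0877 F [ 0.5 -0.2 -0.4] 0.0
max [6.0e-01 7.0e-01 1.1e+01 1.0e-03]
[[[0,0,10,0],[0,0,10,0],[0,0,10,0],[0,0,10,0],[0,0,11,0],[0.6,0.7,10,0.001]]]
```

View pics/w5.png

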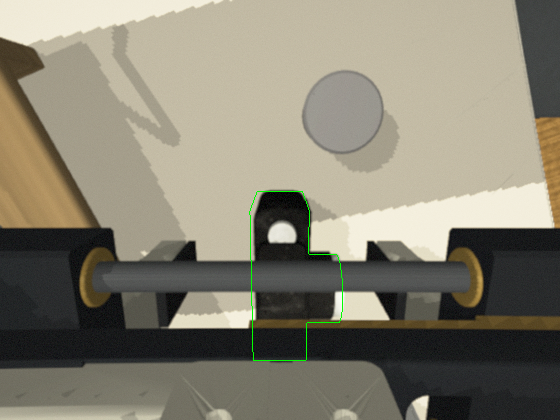

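The overlay matches: the camera body is at columns 253–310, square to the fingers, and the lens starts at row 254, clear of the pads. I'll grip it.

Request:
servo_tool(
  series=[
    [[0, 0, 12, 0], [1, 0, 12, 0], [0, 0, 12, 0], [0, 0, 11, 0], [0, 0, 8, 0], [0, 0, 4, 0], [0, 0, 2, 0], [0, 0, 0, 0], [0, 0, 0, 0], [0, 0, 0, 0]],
  ],
)

```text
t: 20.48
eef_pos: [0.4619, 0.0645, 0.0234]
ee_rot: [-3.141, 0.001, -1.933]
force: [0.7, -0.2, -0.8]
width: 0.0875
gripper_force: 0.0
```

Request:
servo_tool(
  series=[
    [[0, 0, 0, 0], [0, 0, 0, 0], [0, 0, 0, 0], [0, 0, 0, 0], [0, 0, 0, 0], [0, 0, 0, 0], [0, 0, 0, 0], [0, 0, -4, 0], [0, 0, -8, 0], [0, 0, -10, 0]],
  ],
  claw=0.8,
  grip_force=45,
)

```text
t: 21.32
eef_pos: [0.4608, 0.0639, 0.0449]
ee_rot: [3.14, -0.001, -1.933]
force: [0.4, 0.8, -3.5]
width: 0.0337
gripper_force: 45.0
```

```bash
python3 plan.py 480 0 130 -1.8 8 624 -51.5 130 -1.5555 12; python3 - <<'E'
from h import *
print(telemetry.get_state()['moment'])
E
```

```text
t 21.32 at [460.8  63.9  44.9] -1.933 w 0.0337 F [ 0.4  0.8 -3.5] 45.0
max [ 7.    13.    11.     0.021]
[[[7,-5,-11,-0.017],[7,-5,-11,-0.017],[7,-5,-11,-0.017],[7,-5,-10,-0.016],[7,-5,-11,-0.017],[7,-4,-10,-0.016],[7,-4,-11,-0.017],[6.2,-4.5,-10.1,-0.016],[1,-13,0,-0.02],[2,-13,0,-0.02]]]
[[[2,-13,0,-0.02],[2,-12,0,-0.021],[3,-12,0,-0.02],[3,-12,0,-0.021],[3,-12,0,-0.02],[3,-12,0,-0.021],[3,-13,0,-0.02],[4,-12,0,-0.021],[4,-12,0,-0.02],[4.2,-12.7,0,-0.021]]]
[-0.03857657 -0.05836995  0.01031266]
```

```bash
python3 plan.py 490 -68 130 -1.75 10 624 -68 130 -1.5555 10 624 -51.5 100 -1.5555 5
```

```text
t 21.32 at [460.8  63.9  44.9] -1.933 w 0.0337 F [ 0.4  0.8 -3.5] 45.0
max [12.5  14.    9.    0.02]
[[[11,-7,-9,-0.018],[11,-7,-8,-0.018],[12,-7,-9,-0.018],[12,-7,-8,-0.018],[12,-7,-9,-0.019],[12,-6,-8,-0.018],[12,-6,-9,-0.019],[12,-6,-8,-0.018],[12,-6,-9,-0.019],[12.5,-5.5,-8.1,-0.018]]]
[[[-2,-13,0,-0.019],[-2,-13,0,-0.02],[-2,-13,0,-0.019],[-2,-13,0,-0.02],[-1,-13,0,-0.019],[-1,-14,0,-0.02],[-1,-14,0,-0.019],[-1,-13,0,-0.02],[0,-14,0,-0.019],[-0.1,-13.2,0,-0.02]]]
[[[-3,0,6,0],[-3,0,6,0],[-4,0,6,0],[-3,0,6,0],[-3.5,-0.3,6,0]]]
```

Request:
servo_tool(
  series=[
    [[11, -7, -12, -0.018], [11, -7, -12, -0.018], [12, -7, -12, -0.018], [12, -7, -9, -0.018], [12, -7, -9, -0.019], [12, -6, -8, -0.018], [12, -6, -8, -0.019], [12, -6, -6, -0.018], [12, -6, -5, -0.019], [12, -6, -4, -0.018]],
  ],
)

```text
t: 22.15
eef_pos: [0.4911, -0.0679, 0.1308]
ee_rot: [-3.142, 0.0, -1.749]
force: [-0.1, 0.4, -3.5]
width: 0.0335
gripper_force: 45.0
```

Request:
servo_tool(
  series=[
    [[-2, -13, 0, -0.019], [-2, -13, 0, -0.02], [-2, -13, 0, -0.019], [-2, -13, 0, -0.02], [-1, -13, 0, -0.019], [-1, -14, 0, -0.02], [-1, -14, 0, -0.019], [-1, -13, 0, -0.02], [0, -14, 0, -0.019], [0, -13, 0, -0.02]],
  ],
)

```text
t: 22.98
eef_pos: [0.6253, -0.0673, 0.13]
ee_rot: [3.141, 0.0, -1.554]
force: [1.2, 0.7, -2.7]
width: 0.0335
gripper_force: 45.0
```

```bash
python3 plan.py 624 -51.5 90 -1.5555 8;  python3 - <<'E'
from h import *
print(telemetry.get_state()['moment'])
E
```

```text
t 22.98 at [625.3 -67.3 130. ] -1.554 w 0.0335 F [ 1.2  0.7 -2.7] 45.0
max [2.e+00 1.e+00 5.e+00 1.e-03]
[[[-2,0,5,0],[-2,0,5,0],[-2,0,5,0],[-2,0,5,0],[-2,0,5,0],[-2,0,5,0],[-2,1,5,0.001],[-1.9,0,5,0]]]
[-0.02876147 -0.14747172 -0.01652646]
```

Request:
servo_tool(
  series=[
    [[-2, 0, 6, 0], [-2, 0, 6, 0], [-2, 0, 6, 0], [-2, 0, 6, 0], [-2, 0, 6, 0], [-2, 0, 6, 0], [-2, 1, 4, 0], [-2, 0, 3, 0], [0, 0, 1, 0], [0, 0, 0, 0]],
  ],
)

```text
t: 23.82
eef_pos: [0.6247, -0.0549, 0.093]
ee_rot: [-3.138, -0.005, -1.553]
force: [-15.2, -13.1, 43.8]
width: 0.0335
gripper_force: 45.1
```

Request:
servo_tool(
  series=[
    [[0, 0, 1, 0], [0, 0, 1, 0], [0, 0, 0.5, 0], [0, 0, 0, 0], [0, 0, 0, 0], [0, 0, 0, 0], [0, 0, 0, 0], [0, 0, 0, 0], [0, 0, 0, 0], [0, 0, 0, 0]],
  ],
)

```text
t: 24.65
eef_pos: [0.6247, -0.0549, 0.0929]
ee_rot: [-3.137, -0.006, -1.552]
force: [-23.1, -9.8, 62.5]
width: 0.0337
gripper_force: 45.1
```

```bash
python3 plan.py 624 -51.5 83 -1.5555 1
```

```text
t 24.65 at [624.7 -54.9  92.9] -1.552 w 0.0337 F [-23.1  -9.8  62.5] 45.1
max [3.5e+00 6.0e-01 9.9e+00 3.0e-03]
[[[-3.5,0.6,9.9,0.003]]]
```

Contact came 10 mm early, so I'm backing up to look.

Request:
servo_tool(
  series=[
    [[0, 0, -3, 0], [0, 0, -3, 0], [0, 0, -4, 0], [0, 0, -5, 0], [0, 0, -5, 0], [0, 0, -5, 0], [0, 0, 0, 0], [0, 0, 0, 0], [0, 0, 0, 0], [0, 0, 0, 0]],
  ],
)

```text
t: 25.48
eef_pos: [0.6237, -0.0512, 0.1078]
ee_rot: [3.141, -0.0, -1.555]
force: [0.3, 0.6, -2.5]
width: 0.0335
gripper_force: 45.0
```

```bash
python3 plan.py 624 -51.5 83 -1.5555 1;  python3 - <<'E'
from h import *
print(telemetry.get_state()['moment'])
a=eyes.grab_frame('scene')[150:290,220:400]; b=eyes.grab_frame('top')[110:250,200:380]
cv2.imwrite('pics/z1.png',cv2.convertScaleAbs(np.vstack([cv2.resize(i,None,fx=4,fy=4,interpolation=cv2.INTER_CUBIC)[130:430] for i in(a,b)])[:,:,::-1],alpha=1.8))
E
```

```text
t 25.48 at [623.7 -51.2 107.8] -1.555 w 0.0335 F [ 0.3  0.6 -2.5] 45.0
max [3.00e-01 3.00e-01 2.48e+01 1.00e-03]
[[[0.3,-0.3,24.8,0.001]]]
[-0.01627632 -0.05247641 -0.0544019 ]
```

View pics/z1.png

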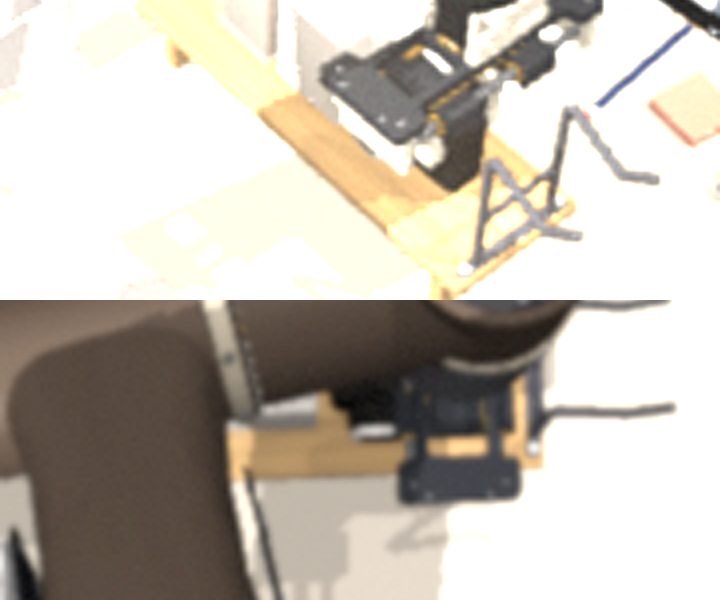

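Request:
servo_tool(
  series=[
    [[0, 0, 4, 0], [0, 0, 4, 0], [0, 0, 3, 0], [0, 0, 2, 0], [0, 0, 1, 0], [0, 0, 1, 0], [0, 0, 0, 0], [0, 0, 0, 0], [0, 0, 0, 0], [0, 0, 0, 0]],
  ],
)

```text
t: 26.42
eef_pos: [0.624, -0.0513, 0.0935]
ee_rot: [-3.141, 0.0, -1.555]
force: [-0.2, -0.3, -2.8]
width: 0.0336
gripper_force: 45.0
```

```bash
cat > st.py <<'E'
from h import *
s=telemetry.get_state();print(s['t'],np.round(s['eef_pos'],4),s['ee_rot'],'F',np.round(s['force'],1),'M',np.round(s['moment'],3),s['width'])
E
python3 st.py
python3 - <<'E'
from fit import *
im=eyes.grab_frame('scene'); print([(round(t['conf'],2),int(t['mask'].sum()),np.argwhere(t['mask']).min(0),np.argwhere(t['mask']).max(0)) for t in trace('scene','camera_center')])
c=eyes.calibration('scene')
for p in ([.623,-.022,.1,],): 
    for dx in(-.017,.017):
        for dy in (-.049,.049):
            for z in (.070,.130): print(dx,dy,z,np.round(proj(None,[.623+dx,-.022+dy,z],c)))
cv2.imwrite('pics/z2.png',cv2.resize(im[165:265,270:370],None,fx=6,fy=6,interpolation=cv2.INTER_CUBIC)[:,:,::-1])
E
```

```text
26.4167 [ 0.624  -0.0513  0.0935] [-3.14132727e+00  5.05604497e-05 -1.55483295e+00] F [-0.2 -0.3 -2.8] M [-0.045 -0.067 -0.035] 0.03362882375572068
[(0.78, 694, array([158, 163]), array([186, 196])), (0.4, 807, array([153, 273]), array([197, 300]))]
-0.017 -0.049 0.07 [332. 232.]
-0.017 -0.049 0.13 [334. 219.]
-0.017 0.049 0.07 [309. 212.]
-0.017 0.049 0.13 [310. 198.]
0.017 -0.049 0.07 [341. 226.]
0.017 -0.049 0.13 [343. 213.]
0.017 0.049 0.07 [318. 206.]
0.017 0.049 0.13 [319. 192.]
```

Request:
servo_tool(
  series=[
    [[0, 0, 1, 0], [0, 0, 1, 0], [0, 0, 0, 0], [0, 0, 0, 0], [0, 0, 0, 0], [0, 0, 0, 0], [0, 0, 0, 0], [0, 0, 0, 0], [0, 0, 0, 0], [0, 0, 0, 0]],
  ],
)

```text
t: 27.35
eef_pos: [0.624, -0.0513, 0.0932]
ee_rot: [-3.141, -0.0, -1.554]
force: [-4.7, 3.1, 10.8]
width: 0.0337
gripper_force: 45.0
```

```bash
python3 st.py
```

```text
27.35 [ 0.624  -0.0513  0.0932] [-3.14052969e+00 -2.29722980e-04 -1.55426432e+00] F [-4.7  3.1 10.8] M [ 0.549  1.944 -0.054] 0.03373151981595371
```

View pics/z2.png

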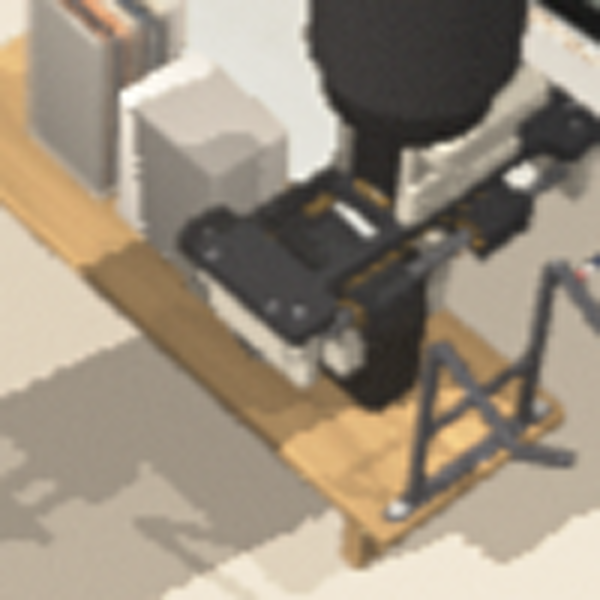

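Request:
servo_tool(
  series=[
    [[0, 0, 0, 0], [0, 0, 0, 0], [0, 0, 0, 0], [0, 0, 0, 0], [0, 0, 0, 0], [0, 0, 0, 0], [0, 0, 0, 0], [0, 0, 0, 0], [0, 0, 0, 0], [0, 0, 0, 0]],
  ],
  grip_force=6,
)

```text
t: 28.18
eef_pos: [0.6241, -0.0513, 0.093]
ee_rot: [-3.141, -0.0, -1.554]
force: [-4.5, 1.1, 8.2]
width: 0.034
gripper_force: 6.0
```

```bash
python3 st.py
```

```text
28.1833 [ 0.6241 -0.0513  0.093 ] [-3.14056012e+00 -1.87806417e-04 -1.55433716e+00] F [-4.5  1.1  8.2] M [0.631 1.723 0.008] 0.0340334837084967
```

Request:
servo_tool(
  series=[
    [[0, 0, 1, 0], [0, 0, 0, 0], [0, 0, 0, 0], [0, 0, 0, 0], [0, 0, 0, 0], [0, 0, 0, 0], [0, 0, 0, 0], [0, 0, 0, 0], [0, 0, 0, 0], [0, 0, 0, 0]],
  ],
  grip_force=3,
)

```text
t: 29.02
eef_pos: [0.6241, -0.0514, 0.0904]
ee_rot: [-3.141, -0.0, -1.555]
force: [-1.8, -1.6, 4.5]
width: 0.0336
gripper_force: 3.0
```

```bash
python3 st.py
```

```text
29.0167 [ 0.6241 -0.0514  0.0904] [-3.14135194e+00 -1.05939567e-04 -1.55471084e+00] F [-1.8 -1.6  4.5] M [-0.273  0.557 -0.008] 0.03364435782761874
```

The fingers slid down over the camera under the light grip, so it is resting on the board. I'll release it and check its pose numerically.

Request:
servo_tool(
  series=[
    [[0, 0, 0, 0], [0, 0, 0, 0], [0, 0, 0, 0], [0, 0, 0, 0], [0, 0, 0, 0], [0, 0, -5, 0], [0, 0, -15, 0], [0, 0, -25, 0], [0, 0, -30, 0], [0, 0, -35, 0]],
  ],
  claw=-1,
  grip_force=40,
)

```text
t: 29.85
eef_pos: [0.6229, -0.0514, 0.2006]
ee_rot: [3.139, -0.0, -1.555]
force: [0.4, -0.1, -0.2]
width: 0.0874
gripper_force: 0.0
```

```bash
python3 plan.py 467 150 240 -1.0 10 467 287.7 240 0 10
```

```text
t 29.85 at [622.9 -51.4 200.6] -1.555 w 0.0874 F [ 0.4 -0.1 -0.2] 0.0
max [25.4 15.   4.   0.1]
[[[-20,15,-4,-0.055],[-21,14,-4,-0.056],[-22,13,-4,-0.055],[-23,12,-4,-0.056],[-23,10,-4,-0.055],[-24,9,-4,-0.056],[-24,8,-4,-0.055],[-25,6,-4,-0.056],[-25,5,-4,-0.055],[-25.4,4.2,-3.4,-0.056]]]
[[[-12,-7,0,-0.1],[-11,-9,0,-0.1],[-10,-10,0,-0.1],[-9,-10,0,-0.1],[-8,-11,0,-0.1],[-6,-12,0,-0.1],[-5,-13,0,-0.1],[-4,-13,0,-0.1],[-3,-13,0,-0.1],[-1,-14.1,0,-0.1]]]
```

Request:
servo_tool(
  series=[
    [[-20, 15, -4, -0.055], [-21, 14, -4, -0.056], [-22, 13, -4, -0.055], [-23, 12, -4, -0.056], [-23, 10, -4, -0.055], [-24, 9, -4, -0.056], [-24, 8, -4, -0.055], [-25, 6, -4, -0.056], [-25, 5, -4, -0.055], [-25, 4, -3, -0.056]],
  ],
)

```text
t: 30.68
eef_pos: [0.4676, 0.1507, 0.2402]
ee_rot: [-3.14, 0.0, -0.997]
force: [0.9, 0.4, 0.8]
width: 0.0876
gripper_force: 0.0
```

Request:
servo_tool(
  series=[
    [[-12, -7, 0, -0.1], [-11, -9, 0, -0.1], [-10, -10, 0, -0.1], [-9, -10, 0, -0.1], [-8, -11, 0, -0.1], [-6, -12, 0, -0.1], [-5, -13, 0, -0.1], [-4, -13, 0, -0.1], [-3, -13, 0, -0.1], [-1, -14, 0, -0.1]],
  ],
)

```text
t: 31.52
eef_pos: [0.4682, 0.288, 0.2399]
ee_rot: [-3.141, -0.0, 0.005]
force: [0.8, -0.9, 0.8]
width: 0.0881
gripper_force: 0.0
```

```bash
cat > f2.py <<'E'
from fit import *
G={'card_center':([.6205,.1457,.12],[1.57]),'carton_center':([.622,.0707,.1],[0]),'camera_center':([.622,-.022,.09],[0])}
for n in G: SH[n]=[h+[0,0,.06] for h in SH[n]]
for cam in('scene','top'): eyes.grab_frame(cam)
for n,(g,y) in G.items():
    M={cam:getmask(cam,n,g) for cam in('scene','top')}
    for use in (['scene'],['top'],['scene','top']):
        ms=[M[k] for k in use if M[k]]
        if ms:
            r=fit(n,ms,(g[0],g[1],y)); print(n,use,len(ms),np.round(r.x,4),round(r.fun,3),[int(m[1].sum()) for m in ms])
E
python3 f2.py; python3 plan.py 467 287.7 120 0 10
```

```text
card_center ['scene'] 1 [0.6187 0.1483 1.4899] 0.201 [806]
card_center ['top'] 1 [0.6199 0.1447 1.5471] 0.026 [643]
card_center ['scene', 'top'] 2 [0.6198 0.1448 1.5468] 0.131 [806, 643]
carton_center ['scene'] 1 [ 0.6196  0.0725 -0.0801] 0.123 [787]
carton_center ['top'] 1 [ 0.6212  0.073  -0.0156] 0.106 [544]
carton_center ['scene', 'top'] 2 [ 0.6211  0.072  -0.0232] 0.121 [787, 544]
camera_center ['scene'] 1 [ 0.5982 -0.1007  1.1509] 0.628 [2119]
camera_center ['top'] 1 [ 0.6227 -0.0222  0.0412] 0.079 [652]
camera_center ['scene', 'top'] 2 [ 0.6225 -0.0223  0.0437] 0.531 [2119, 652]
t 31.92 at [468.3 286.8 239.6] -0.001 w 0.0874 F [-0.6 -0.1  0.6] 0.0
max [1.0e+00 9.0e-01 1.2e+01 1.0e-03]
[[[0,0,12,0],[0,0,12,0],[0,0,12,0],[0,0,12,0],[0,0,12,0],[0,0,12,0],[0,0,12,0],[0,0,12,0],[-1,0,12,-0.001],[-0.3,-0.9,11.6,0]]]
```

Request:
servo_tool(
  series=[
    [[-1, -1, 14, 0], [0, 0, 14, 0], [0, 0, 14, 0], [0, 0, 14, 0], [0, 0, 14, 0], [0, 0, 10, 0], [0, 0, 5, 0], [0, 0, 0, 0], [0, 0, 0, 0], [0, 0, 0, 0]],
  ],
)

```text
t: 32.75
eef_pos: [0.4678, 0.2887, 0.1552]
ee_rot: [-3.141, -0.001, 0.0]
force: [0.5, -0.4, 0.3]
width: 0.0877
gripper_force: 0.0
```

```bash
python3 - <<'E'
from h import *
print(atz('top',(186,220.7),.137))
eyes.grab_frame('wrist')
for n in ('pail_handle',):
    print([(np.round(r['position'],3),round(r['conf'],2)) for r in recognise('wrist',n)])
    im=cv2.imread('pics/top0.png'); 
    hsv=cv2.cvtColor(im,cv2.COLOR_BGR2HSV); s=hsv[200:245,178:206]; m=(s[...,1]>130)&(s[...,0]<22); p=np.argwhere(m).mean(0)+[200,178]; print(m.sum(),p,atz('top',p[::-1],.136))
E
python3 plan.py 468.3 287.7 111 -0.011 4
```

```text
[0.46642325 0.28613913 0.137     ]
[(array([0.482, 0.288, 0.057]), 0.78)]
49 [220.14285714 185.71428571] [0.46796929 0.28709738 0.136     ]
t 32.85 at [467.6 288.8 155.2] 0.0 w 0.0878 F [-0.3 -0.5  0.3] 0.0
max [7.00e-01 1.00e+00 1.12e+01 3.00e-03]
[[[0,0,11,0.003],[0,0,11,0.003],[0,1,11,0.003],[0.7,0.1,11.2,0.002]]]
```

Request:
servo_tool(
  series=[
    [[0, 1, 11, 0.003], [0, 0, 11, 0.003], [0, 0, 11, 0.003], [0, 0, 8, 0.002], [0, 0, 3, 0], [0, 0, 0, 0], [0, 0, 0, 0], [0, 0, 0, 0], [0, 0, 0, 0], [0, 0, 0, 0]],
  ],
)

```text
t: 33.68
eef_pos: [0.4675, 0.2876, 0.1109]
ee_rot: [-3.141, -0.001, -0.011]
force: [-0.3, 0.3, -0.1]
width: 0.0877
gripper_force: 0.0
```

Request:
servo_tool(
  series=[
    [[0, 0, 0, 0], [0, 0, 0, 0], [0, 0, 0, 0], [0, 0, 0, 0], [0, 0, 0, 0], [0, 0, 0, 0], [0, 0, 0, 0], [0, 0, 0, 0], [0, 0, -2, 0], [0, 0, -6, 0]],
  ],
  claw=1,
)

```text
t: 34.52
eef_pos: [0.4669, 0.2869, 0.1178]
ee_rot: [3.14, 0.001, -0.011]
force: [-0.1, 0.0, 0.2]
width: 0.0264
gripper_force: 0.0
```

```bash
python3 st.py; python3 plan.py 468 280 260 0 8 460 100 260 0.01 8 460 -120 260 .0155 10 560 -290 260 .0155 8 619 -290 215 .0155 6
```

```text
34.5167 [0.4669 0.2869 0.1178] [ 3.14036787e+00  1.16439387e-03 -1.09734203e-02] F [-0.1  0.   0.2] M [-0.03   0.035 -0.011] 0.026397924391953
t 34.52 at [466.9 286.9 117.8] -0.011 w 0.0264 F [-0.1  0.   0.2] 0.0
max [1.3e+01 2.3e+01 1.8e+01 2.0e-03]
[[[0,1,-18,-0.001],[0,1,-18,-0.001],[0,1,-18,-0.001],[0,1,-18,-0.002],[0,1,-18,-0.001],[0,1,-17,-0.002],[1,0,-18,-0.001],[0.2,0.9,-17.2,-0.002],[-1,23,0,-0.001],[-1,22,0,-0.001]]]
[[[-1,23,0,-0.001],[-1,22,0,-0.001],[-1,22,0,-0.001],[-1,23,0,-0.002],[-1,22,0,-0.001],[-1.7,23,0,-0.002],[0,22,0,-0.001],[0,22,0,0],[0,22,0,-0.001],[0,22,0,0]]]
[[[0,22,0,-0.001],[-1,22,0,0],[0,22,0,-0.001],[-1,22,0,0],[0,22,0,-0.001],[-0.8,22,0,0],[12,21,0,0],[12,21,0,0],[12,22,0,0],[12,21,0,0]]]
[[[12,22,0,0],[12,21,0,0],[13,22,0,0],[12.5,21.5,0,0],[10,0,8,0],[10,0,7,0],[10,0,8,0],[10,0,7,0],[9,0,8,0],[10,0.8,7,0]]]
```

The fingers were still closing, so I'll go back down 8 mm and finish the grip.

Request:
servo_tool(
  series=[
    [[0, 0, 7, 0], [0, 0, 0, 0], [0, 0, 0, 0], [0, 0, 0, 0], [0, 0, 0, 0], [0, 0, 0, 0], [0, 0, 0, 0], [0, 0, -6, 0], [0, 0, -12, 0], [0, 0, -15, 0]],
  ],
)

```text
t: 35.35
eef_pos: [0.4668, 0.2869, 0.1442]
ee_rot: [3.14, 0.001, -0.011]
force: [-0.1, 0.9, -1.3]
width: 0.013
gripper_force: 39.9
```

```bash
python3 st.py; python3 plan.py 468 280 265 0 6 460 100 265 0.01 7 460 -120 260 .0155 9 560 -290 260 .0155 8
```

```text
35.35 [0.4668 0.2869 0.1442] [ 3.14009340e+00  1.35742614e-03 -1.09668674e-02] F [-0.1  0.9 -1.3] M [ 0.037  0.006 -0.033] 0.013019447541048045
t 35.35 at [466.8 286.9 144.2] -0.011 w 0.013 F [-0.1  0.9 -1.3] 39.9
max [1.30e+01 2.60e+01 2.08e+01 2.00e-03]
[[[0,1,-20,-0.002],[0,1,-20,-0.002],[0,1,-20,-0.002],[0,1,-20,-0.002],[1,1,-20,-0.001],[0.2,1.9,-20.8,-0.002],[-1,26,0,-0.001],[-1,26,0,-0.001],[-1,26,0,-0.002],[-1,25,0,-0.001]]]
[[[-2,26,0,-0.002],[-1,25,0,-0.001],[-1.7,25.9,0,-0.002],[0,24,1,-0.001],[0,25,1,-0.001],[0,24,0,0],[0,25,1,-0.001],[-1,24,0,0],[0,25,1,-0.001],[-1,24,0,0]]]
[[[0,25,1,-0.001],[-0.8,24,0,0],[12,21,0,0],[12,21,0,0],[12,22,0,0],[12,21,0,0],[12,22,0,0],[12,21,0,0],[13,22,0,0],[12.4,21.5,0,0]]]
```

Request:
servo_tool(
  series=[
    [[0, 1, -20, -0.002], [0, 1, -20, -0.002], [0, 1, -20, -0.002], [0, 1, -20, -0.002], [1, 1, -20, -0.001], [0, 2, -21, -0.002], [-1, 26, 0, -0.001], [-1, 26, 0, -0.001], [-1, 26, 0, -0.002], [-1, 25, 0, -0.001]],
  ],
)

```text
t: 36.18
eef_pos: [0.4641, 0.1762, 0.266]
ee_rot: [-3.141, -0.0, 0.006]
force: [1.0, -0.5, -1.4]
width: 0.0127
gripper_force: 39.9
```

Request:
servo_tool(
  series=[
    [[-2, 26, 0, -0.002], [-1, 25, 0, -0.001], [-2, 26, 0, -0.002], [0, 24, 1, -0.001], [0, 25, 1, -0.001], [0, 24, 0, 0], [0, 25, 1, -0.001], [-1, 24, 0, 0], [0, 25, 1, -0.001], [-1, 24, 0, 0]],
  ],
)

```text
t: 37.02
eef_pos: [0.4598, -0.0719, 0.2619]
ee_rot: [-3.141, -0.001, 0.014]
force: [0.9, -0.6, -1.8]
width: 0.0129
gripper_force: 39.9
```

Request:
servo_tool(
  series=[
    [[0, 25, 1, -0.001], [-1, 24, 0, 0], [12, 21, 0, 0], [12, 21, 0, 0], [12, 22, 0, 0], [12, 21, 0, 0], [12, 22, 0, 0], [12, 21, 0, 0], [13, 22, 0, 0], [12, 21, 0, 0]],
  ],
)

```text
t: 37.85
eef_pos: [0.5599, -0.2905, 0.2607]
ee_rot: [3.142, -0.0, 0.015]
force: [0.8, 0.6, -1.0]
width: 0.0131
gripper_force: 39.9
```

```bash
python3 st.py; python3 plan.py 618.5 -270 195 .0155 10; python3 - <<'E'
from h import *
Rz=R.from_euler('z',.0155).as_matrix(); print('seat',Rz@[0,-.225,.156]+[.622,.0537,0])
c=eyes.calibration('top')
E
```

```text
37.85 [ 0.5599 -0.2905  0.2607] [ 3.14154709e+00 -9.46575525e-05  1.50926702e-02] F [ 0.8  0.6 -1. ] M [ 0.074 -0.054 -0.028] 0.013096683145416612
t 37.85 at [ 559.9 -290.5  260.7] 0.015 w 0.0131 F [ 0.8  0.6 -1. ] 39.9
max [6. 2. 7. 0.]
[[[6,-2,7,0],[6,-2,7,0],[6,-2,6,0],[6,-2,7,0],[6,-2,6,0],[6,-2,7,0],[6,-2,6,0],[6,-2,7,0],[5,-2,6,0],[5.9,-1.6,6.7,0]]]
seat [ 0.62548736 -0.17127297  0.156     ]
```

```bash
python3 plan.py 624.5 -270 190 .0155 10 624.5 -171.3 185 .0155 10
```

```text
t 37.85 at [ 559.9 -290.5  260.7] 0.015 w 0.0131 F [ 0.8  0.6 -1. ] 39.9
max [ 7.  10.   7.7  0. ]
[[[6,-2,7,0],[7,-2,7,0],[6,-2,7,0],[7,-2,7,0],[6,-2,7,0],[7,-2,7,0],[6,-2,7,0],[7,-2,7,0],[6,-2,7,0],[6.9,-1.5,7.7,0]]]
[[[0,-10,1,0],[0,-10,0,0],[0,-10,1,0],[0,-10,0,0],[0,-10,1,0],[0,-10,0,0],[0,-10,1,0],[1,-10,0,0],[0,-9,1,0],[0.5,-9.7,0,0]]]
```

Request:
servo_tool(
  series=[
    [[6, -2, 7, 0], [7, -2, 7, 0], [6, -2, 7, 0], [7, -2, 7, 0], [6, -2, 7, 0], [7, -2, 7, 0], [6, -2, 7, 0], [7, -2, 7, 0], [6, -2, 7, 0], [7, -2, 8, 0]],
  ],
)

```text
t: 38.68
eef_pos: [0.6248, -0.2679, 0.1889]
ee_rot: [3.141, -0.0, 0.015]
force: [0.3, -0.0, -1.3]
width: 0.0125
gripper_force: 39.9
```

Request:
servo_tool(
  series=[
    [[0, -8, 1, 0], [0, -11, 0, 0], [0, -11, 1, 0], [0, -11, 0, 0], [0, -11, 1, 0], [0, -11, 0, 0], [0, -11, 1, 0], [1, -10, 0, 0], [0, -9, 1, 0], [0, -6, 0, 0]],
  ],
)

```text
t: 39.52
eef_pos: [0.6236, -0.1679, 0.1843]
ee_rot: [-3.141, -0.0, 0.016]
force: [-0.9, -0.0, -1.3]
width: 0.013
gripper_force: 39.9
```

```bash
python3 st.py; python3 plan.py 624.5 -171.3 150 .0155 6
```

```text
39.5167 [ 0.6236 -0.1679  0.1843] [-3.14145963e+00 -4.77204669e-05  1.58219454e-02] F [-0.9 -0.  -1.3] M [-0.057 -0.019  0.014] 0.01298244223637227
t 39.52 at [ 623.6 -167.9  184.3] 0.016 w 0.013 F [-0.9 -0.  -1.3] 39.9
max [0.8 1.  6.  0. ]
[[[0,1,6,0],[0,0,6,0],[0,1,6,0],[0,0,5,0],[0,1,6,0],[0.8,0.4,5.3,0]]]
```

Request:
servo_tool(
  series=[
    [[0, 2, 6, 0], [0, 1, 6, 0], [1, 0, 6, 0], [0, 0, 6, 0], [0, 0, 6, 0], [0, 0, 4, 0], [0, 0, 3, 0], [0, 0, 2, 0], [0, 0, 0, 0], [0, 0, 0, 0]],
  ],
)

```text
t: 40.35
eef_pos: [0.6246, -0.1723, 0.146]
ee_rot: [3.141, -0.0, 0.015]
force: [-1.8, 1.4, 3.8]
width: 0.0128
gripper_force: 39.9
```

```bash
python3 st.py
```

```text
40.35 [ 0.6246 -0.1723  0.146 ] [ 3.14139848e+00 -3.46634085e-04  1.53041678e-02] F [-1.8  1.4  3.8] M [ 0.358  0.882 -0.009] 0.012847654116930663
```

Request:
servo_tool(
  series=[
    [[0, -1, 0, 0], [0, 0, 1, 0], [0, 0, 1, 0], [0, 0, 0, 0], [0, 0, 0, 0], [0, 0, 0, 0], [0, 0, 0, 0], [0, 0, 0, 0], [0, 0, 0, 0], [0, 0, 0, 0]],
  ],
  grip_force=4,
)

```text
t: 41.18
eef_pos: [0.6249, -0.1708, 0.1435]
ee_rot: [-3.141, -0.001, 0.015]
force: [-0.2, 5.2, 4.1]
width: 0.0139
gripper_force: 4.0
```

```bash
python3 st.py
```

```text
41.1833 [ 0.6249 -0.1708  0.1435] [-3.14125578e+00 -6.09324638e-04  1.54192935e-02] F [-0.2  5.2  4.1] M [1.868 0.033 0.023] 0.013883266439405682
```

Request:
servo_tool(
  series=[
    [[0, -1, 0, 0], [0, -1, 0, 0], [0, -0.5, 0, 0], [0, 0, 0, 0], [0, 0, 0, 0], [0, 0, 0, 0], [0, 0, 0, 0], [0, 0, 0, 0], [0, 0, 0, 0], [0, 0, 0, 0]],
  ],
)

```text
t: 42.02
eef_pos: [0.6246, -0.1687, 0.1433]
ee_rot: [3.142, 0.0, 0.015]
force: [-0.9, 0.5, -1.1]
width: 0.0137
gripper_force: 4.0
```

```bash
python3 st.py
```

```text
42.0167 [ 0.6246 -0.1687  0.1433] [3.14159092e+00 2.16075310e-05 1.51041631e-02] F [-0.9  0.5 -1.1] M [ 0.03  -0.006  0.014] 0.013691840957485853
```

Request:
servo_tool(
  series=[
    [[0, 0, 1, 0], [0, 0, 0.5, 0], [0, 0, 0, 0], [0, 0, 0, 0], [0, 0, 0, 0], [0, 0, 0, 0], [0, 0, 0, 0], [0, 0, 0, 0], [0, 0, 0, 0], [0, 0, 0, 0]],
  ],
)

```text
t: 42.85
eef_pos: [0.6248, -0.1687, 0.142]
ee_rot: [3.142, -0.0, 0.015]
force: [-0.9, 0.8, 3.0]
width: 0.0138
gripper_force: 4.0
```

```bash
python3 st.py
```

```text
42.85 [ 0.6248 -0.1687  0.142 ] [ 3.14151367e+00 -3.24699636e-04  1.52841095e-02] F [-0.9  0.8  3. ] M [0.246 0.136 0.033] 0.013831437439886999
```

Request:
servo_tool(
  series=[
    [[0, 0, 0, 0], [0, 0, 0, 0], [0, 0, 0, 0], [0, 0, 0, 0], [0, 0, 0, 0], [0, 0, 0, 0], [0, 0, 0, 0], [0, 0, 0, 0], [0, 0, -5, 0], [0, 0, -12, 0]],
  ],
  claw=0,
)

```text
t: 43.68
eef_pos: [0.6236, -0.1686, 0.1578]
ee_rot: [-3.141, 0.003, 0.015]
force: [0.0, 0.1, 0.6]
width: 0.0439
gripper_force: 0.0
```

Request:
servo_tool(
  series=[
    [[0, 0, -20, 0], [0, 0, -25, 0], [0, 0, -25, 0], [0, 0, -25, 0], [0, 0, -25, 0], [-10, 10, -10, 0], [-25, 15, 0, 0], [-25, 15, 0, 0], [-25, 15, 0, 0], [-20, 10, 0, 0]],
  ],
)

```text
t: 44.52
eef_pos: [0.5185, -0.2364, 0.2898]
ee_rot: [3.141, -0.001, 0.015]
force: [0.8, -0.6, 0.7]
width: 0.0437
gripper_force: 0.0
```

Request:
servo_tool(
  series=[
    [[-15, 30, 0, 0], [-15, 30, 0, 0], [-15, 30, 0, 0], [0, 30, 0, 0], [0, 25, 0, 0], [0, 20, 0, 0], [0, 10, 0, 0], [0, 0, 0, 0], [0, 0, 0, 0], [0, 0, 0, 0]],
  ],
)

```text
t: 45.35
eef_pos: [0.4781, -0.4103, 0.2892]
ee_rot: [-3.141, -0.0, 0.015]
force: [-0.9, -0.1, -0.9]
width: 0.0435
gripper_force: 0.0
```

```bash
python3 st.py; cat >> f2.py <<'E'
n='pail_handle'; SH[n]=[h+[0,0,.032] for h in SH[n]]
g=[.6255,-.17,.067]; M={cam:getmask(cam,n,g) for cam in('scene','top')}
for use in (['scene'],['top'],['scene','top']):
    ms=[M[k] for k in use if M[k]]
    if ms: r=fit(n,ms,(g[0],g[1],[0]));print(n,use,np.round(r.x,4),round(r.fun,3))
for cam in('scene','top'):
  for n in ['pail_handle','camera_center','camera_lens','black_tin','lidded_pot','ruler','round_tin','jar','small_book']:
    print(cam,n,[(np.round(r['position'],3).tolist(),round(r['conf'],2)) for r in recognise(cam,n)][:2])
E
python3 f2.py
```

```text
45.35 [ 0.4781 -0.4103  0.2892] [-3.14147967e+00 -2.59092962e-04  1.54411990e-02] F [-0.9 -0.1 -0.9] M [ 0.023 -0.034 -0.015] 0.04346435014359713
card_center ['scene'] 1 [0.6186 0.1466 1.428 ] 0.218 [780]
card_center ['top'] 1 [0.6219 0.1465 1.5167] 0.071 [647]
card_center ['scene', 'top'] 2 [0.6213 0.1472 1.5107] 0.154 [780, 647]
carton_center ['scene'] 1 [ 0.6204  0.0736 -0.0625] 0.127 [776]
carton_center ['top'] 1 [ 0.6211  0.071  -0.0167] 0.066 [582]
carton_center ['scene', 'top'] 2 [ 0.621   0.0715 -0.0312] 0.105 [776, 582]
camera_center ['scene'] 1 [ 0.6217 -0.0208 -0.1246] 0.124 [750]
camera_center ['top'] 1 [ 0.6243 -0.0226  0.0084] 0.068 [689]
camera_center ['scene', 'top'] 2 [ 0.6237 -0.0221 -0.0249] 0.105 [750, 689]
pail_handle ['scene'] [ 0.6268 -0.1576  0.2659] 0.242
pail_handle ['top'] [ 0.6252 -0.1668  0.01  ] 0.163
pail_handle ['scene', 'top'] [ 0.6259 -0.165   0.0694] 0.253
scene pail_handle [([0.617, -0.165, 0.075], 0.66)]
scene camera_center [([0.415, 0.428, 0.044], 0.97), ([0.607, -0.027, 0.112], 0.73)]
scene camera_lens [([0.608, -0.031, 0.11], 0.89), ([0.416, 0.43, 0.048], 0.88)]
scene black_tin [([0.341, 0.208, 0.022], 0.93)]
scene lidded_pot [([0.402, 0.005, 0.041], 0.55)]
scene ruler [([0.335, -0.209, 0.011], 0.75)]
scene round_tin [([0.547, -0.391, 0.025], 0.7)]
scene jar [([0.593, 0.377, 0.082], 0.61)]
scene small_book [([0.638, -0.396, 0.032], 0.7)]
top pail_handle [([0.626, -0.165, 0.078], 0.74)]
top camera_center [([0.424, 0.432, 0.06], 0.8), ([0.616, 0.146, 0.155], 0.28)]
top camera_lens [([0.42, 0.431, 0.06], 0.83), ([0.615, -0.013, 0.12], 0.76)]
top black_tin [([0.344, 0.213, 0.025], 0.98)]
top lidded_pot [([0.398, 0.007, 0.041], 0.61), ([0.606, 0.033, 0.057], 0.5)]
top ruler [([0.346, -0.209, 0.014], 0.89)]
top round_tin []
top jar [([0.603, 0.381, 0.088], 0.8), ([0.608, 0.031, 0.057], 0.54)]
top small_book [([0.71, -0.321, 0.03], 0.59)]
```

```bash
cat > f3.py <<'E'
from fit import *
ims={c:eyes.grab_frame(c) for c in('scene','top')}
SH0=[h.copy() for h in SH['camera_center']]; g=[.623,-.022,.09]
ms=[m for m in (getmask(c,'camera_center',g) for c in ims) if m]; print(len(ms))
for nm,e in (('roll',[1,0,0]),('pitch',[0,1,0])):
    for a in(-15,-10,-5,0,5,10,15):
        Q=R.from_rotvec(np.radians(a)*np.array(e)).as_matrix()
        hs=[h@Q.T for h in SH0]; zm=min(h[:,2].min() for h in hs)
        SH['camera_center']=[h-[0,0,zm-.06] for h in hs]
        r=fit('camera_center',ms,(.623,-.022,[0])); print(nm,a,np.round(r.x,3),round(r.fun,3))
uv={}
for c,im in ims.items():
    u=proj(c,[.625,-.169,.165]).round().astype(int); s=cv2.cvtColor(im,cv2.COLOR_RGB2HSV)[u[1]-14:u[1]+14,u[0]-14:u[0]+14]
    m=((s[...,1]>110)&(s[...,0]<22)&(s[...,2]>60)).astype(np.uint8); n,l,st,ce=cv2.connectedComponentsWithStats(m)
    k=1+np.argmax(st[1:,4]); uv[c]=ce[k]+u-14; q=np.argwhere(l==k)[:,::-1]; v,ev=np.linalg.eigh(np.cov(q.T)); p=[proj(c,[.625+d,-.169,.168]) for d in(-.02,.02)]
    print(c,u,uv[c],st[k],'dir',ev.T[1],'exp',(p[1]-p[0])/np.linalg.norm(p[1]-p[0]))
o1,d1=ray('scene',uv['scene']);o2,d2=ray('top',uv['top']); s=np.linalg.lstsq(np.c_[d1,-d2],o2-o1,rcond=None)[0]; print(o1+s[0]*d1,o2+s[1]*d2)
E
python3 f3.py
```

```text
2
roll -15 [ 0.618 -0.033 -0.062] 0.151
roll -10 [ 0.621 -0.03  -0.033] 0.126
roll -5 [ 0.622 -0.027 -0.035] 0.092
roll 0 [ 0.623 -0.022 -0.012] 0.073
roll 5 [ 0.621 -0.02   0.021] 0.101
roll 10 [ 0.621 -0.019  0.021] 0.137
roll 15 [ 0.62  -0.016  0.033] 0.169
pitch -15 [ 0.632 -0.021 -0.001] 0.104
pitch -10 [ 0.629 -0.022 -0.024] 0.109
pitch -5 [ 0.625 -0.022 -0.028] 0.074
pitch 0 [ 0.623 -0.022 -0.012] 0.073
pitch 5 [ 0.618 -0.022  0.028] 0.112
pitch 10 [ 0.614 -0.023  0.021] 0.145
pitch 15 [ 0.61  -0.023  0.078] 0.17
scene [366 229] [366.11428571 229.3       ] [ 7  9 14 12 70] dir [-0.82535346  0.56461639] exp [ 0.81821401 -0.57491377]
top [356 156] [356.38095238 155.9047619 ] [12  7  5 15 63] dir [0.01372484 0.99990581] exp [-0.03375943 -0.99942999]
[ 0.62397727 -0.16904076  0.16554848] [ 0.62509903 -0.16990511  0.16588406]
```

```bash
python3 -c "
from station import ticket; print(ticket.job_done())"
```

```text
the job is handed in; nothing more can be done
None
```

The row stands on the shelf (card box, carton, camera, left to right) and the pail hangs level in both hook dips; handed in at about 46 s, with one early contact while setting the camera down that peaked at about 62 N at the wrist, which I took to be the camera meeting the board.

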